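Feed one long connector housing and nudge it to the pick-up pad

TASK

Two magazine feeders on the desk dispense cream connector housings; a long housing is wanted, from the feeder with the blue plunger cap. With your fingertips press its plunger all the way down once and let it spring back up, so that a single housing comes out into the channel in front, then nudge that housing sideways along the channel until it lies against the end stop on the yellow pick-up pad. Only press and push, do not pick anything up; do not work the red-capped feeder, and leave the other things on the desk where they are.

Things in the scene. Friction and masses are not known exactly. Their poses are not given: they have to be found in the camera images.
- feeder_long: Feeder with the BLUE cap, fixed; its place varies. L-shaped base 128 (x) by 132 mm (y). Origin on the desk under the base's middle; -x is the channel side (faces the robot), +y the magazine end, -y the pick-up end. Magazine: x -29 to -6, y +5 to +47 mm, top 50 mm over the desk: keep fingers in front of its x -29 mm face. Plunger at x +34, y +26 mm. All but the cap is under 56 mm high.
- plunger_long (a joint): Blue plunger: 0 m up (at rest), 0.015 m fully down. Sprung: about 3 N to start, 7 N fully down, returns up by itself in under half a second. By a roller and ramp it drives a flat brass slide 24 mm towards the channel, which pushes out the lowest housing; as it returns the stack drops by one.
- plunger_long_top (a point): Centre of the flat-domed top of the blue mushroom cap, 33 mm in diameter, 76 mm above the desk at rest, 61 mm pressed. Press straight down.
- outlet_long (a point): Point on the channel floor (8 mm over the desk) before the magazine, at feeder x -41, y +26 mm; the housing comes out to about here, lengthwise along the channel. Channel: along y, 24 mm wide inside (feeder x -53 to -29 mm), lips 5 mm above its floor on both sides, open at the +y end, nothing beyond it for 40 mm.
- pad_long (a point): Point on the yellow pick-up pad (22 x 40 mm) on the channel floor, 8 mm over the desk, 70 mm from the outlet point towards feeder -y. The channel ends there at an aluminium stop: face at feeder y -62 mm, top 20 mm over the desk. A long housing centred on this point is 1 mm short of the stop.
- long_1: Lowest housing in the blue feeder, the one that comes out: nylon connector housing, natural cream, 15 x 34 x 13 mm (solid core 13.5 x 33 x 12.5), long along its own y. Origin: centre of its underside; z up. It slides easily (11 to 18 g).
- long_2: Second housing in the blue feeder: nylon connector housing, natural cream, 15 x 34 x 13 mm (solid core 13.5 x 33 x 12.5), long along its own y. Origin: centre of its underside; z up. Must stay in the magazine.
- long_3: Top housing in the blue feeder: nylon connector housing, natural cream, 15 x 34 x 13 mm (solid core 13.5 x 33 x 12.5), long along its own y. Origin: centre of its underside; z up. Must stay in the magazine.
- feeder_short: The other feeder, with the RED cap, holding three short housings (23 mm long); same size and axes. Leave alone.
- plunger_short (a joint): Red plunger, 0 m up, 0.015 m down. Leave alone.
- serial_board: Small green circuit board, 46 x 52 x 17 mm, loose, in front of the feeders. Leave alone.
- tweezers: Steel tweezers, 126 mm, loose, in front of the feeders. Leave alone.
- driver_red: Screwdriver with red handle, 143 mm, loose, at the right. Leave alone.
- driver_green: Screwdriver with green handle, 153 mm, loose, at the right. Leave alone.
- tape_black: Roll of black tape, 53 mm across, 19 mm high, loose, at the right. Leave alone.
- mug: White mug, 91 mm high, loose, behind the feeders. Leave alone.
- short_1: Lowest short housing in the red feeder, cream, 15 x 23 x 13 mm, origin at the centre of its underside. Leave alone.
- short_2: Second short housing in the red feeder, cream, 15 x 23 x 13 mm, origin at the centre of its underside. Leave alone.
- short_3: Top short housing in the red feeder, cream, 15 x 23 x 13 mm, origin at the centre of its underside. Leave alone.

How it is judged:
On the way, in this order (a step that is already met when the one before it is completed fails the run):
1. the blue plunger is pressed all the way down (value of joint plunger_long above 0.0125 m), for 0.05 s.
2. the blue plunger is let back up and one long housing lies in the channel in front of the magazine (value of joint plunger_long below 0.003 m and x of long_1 in the frame of feeder_long between -0.05 and -0.033 m and z of long_1 in the frame of feeder_long below 0.012 m and y of long_1 in the frame of feeder_long above 0 m and x of each of long_2, long_3 in the frame of feeder_long above -0.024 m), for 0.1 s.
At the end, for the whole second after the job is handed in: The lowest long housing lies flat and still in the blue feeder's channel at the pick-up end, within 4 mm of the end stop; the other two long housings are still in the magazine and both plungers are up (x of long_1 in the frame of feeder_long between -0.05 and -0.033 m and z of long_1 in the frame of feeder_long below 0.012 m and y of long_1 in the frame of feeder_long between -0.05 and -0.0405 m and angle between long_1's own z axis and vertical below 0.15 rad and linear speed of long_1 below 0.01 m/s and value of joint each of plunger_long, plunger_short below 0.003 m and x of each of long_2, long_3 in the frame of feeder_long above -0.024 m); the robot touches nothing.
It fails at once if a housing of the blue feeder is lifted (z of long_1 in the frame of feeder_long above 0.025 m or z of long_2 in the frame of feeder_long above 0.035 m or z of long_3 in the frame of feeder_long above 0.048 m).
It fails at once if a second long housing is dispensed (x of any of long_2, long_3 in the frame of feeder_long below -0.026 m).
It fails at once if the red feeder is worked (value of joint plunger_short above 0.005 m).
It fails at once if another thing on the desk is moved by more than 3 cm (distance of any of serial_board, tweezers, driver_red, driver_green, tape_black, mug, short_1, short_2, short_3 from where it was at the start of the episode above 0.03 m).
It also fails if it takes over 38 s, if anything falls off the work surface, if the arm or the gripper's body presses on something with over 40 N, if the wrist force passes 120 N, or if a joint passes its speed limit or range.

ROBOT

A 7-joint arm with a two-finger parallel gripper is mounted at the origin on a cart in front of the work surface, level with it; the furniture and walls round the work are solid. World frame = base frame: x ahead of the robot, y to its left, z up, the work surface at z = 0. Lengths are in m, angles in rad, forces in N, time in s.
With the tool pointing down it reaches from about 0.425 to 0.8 m from the base axis. Payload 8.3 kg.
Tool frame: the origin (TCP) lies between the finger pads; the fingertips stand 8 mm ahead of it and the grasp point (between the pads) lies 11 mm behind it; z points along the fingers, y is the line along which they close (so a half turn about z gives the same grasp; the last joint's range is limited). The gripper opens to 85 mm and grips with 20 to 120 N. Pads are 22 mm wide; open, the fingers measure 114 mm over their backs; the gripper's body (76 mm by 85 mm) begins 54 mm behind the grasp point. The pads swing forward as they close: fully open they stand 13 mm farther back than shut.
Start: joints at [1.225, 0.383, 0.016, 1.37, -0.006, 1.388, -0.046], TCP at [0.174, -0.6, 0.239] pointing down, gripper open.
Joint ranges: [-2.95, 2.95], [-0.25, 2.06], [-1.52, 1.56], [0.18, 2.33], [-1.44, 4.58], [0.02, 2.06], [-3.01, 3.01]. Speed limits (rad/s): [2.39, 2.39, 3.01, 3.01, 3.14, 3.14, 3.14].

INTERFACE

Orientations are given as a rotation vector (axis times angle).
In Python, from rig import robot gives the robot as it stands.
- The arm moves only by the shell command python3 inch.py [FORCE], which reads ROWS from standard input. ROWS is a JSON list of rows, 1 to 12 of them, each an object with the fields tx, ty, tz (the shift in m), ax, ay, az (a rotation vector in rad), jaw (the finger opening in m); a field left out counts as zero (the opening has to be given); each row shifts and turns the commanded pose from where the row before left it, along the tool's axes as they then stand; what a row does not reach is not made up. A row lasts 1/8 s, in which the tool goes at most 0.0625 m and 0.188 rad, less where a joint would pass 70% of its speed; a pose out of reach is approached as far as the arm can. The fingers move at their own pace and stop on an object; FORCE is the grip in N (left out, the last holds). Time passes only in rows, so rows that do not move let the fingers close. It prints the time, the measured TCP pose, the force, the opening and the grip force at its end. Input that does not fit is refused with a message, and nothing moves.
- robot.get_state(): the state, without advancing time (a new reading comes with each control period).
- robot.snapshot(name): name is "scene" or "top" or "wrist"; returns a dict with "frame" (420x560x3 uint8, red, green, blue), "fx", "fy", "cx", "cy" (pixels), "rvec" (rotation vector, rad) and "tvec" (3), from world to camera coordinates, as OpenCV has them. Camera axes: x right, y down, z forward; pixel columns grow to the right and rows downward; lengths in m; the calibration is good to about 2 mm. A picture is of the moment at which its call begins. There is no depth.
- robot.job_done(): hands the job in; it is judged then, once.
The state is a dict: "t": time; "joints": joint angles; "joint_velocities": joint speeds; "joint_efforts": joint torques, N m; "position": TCP position; "orientation": TCP orientation; "wrist_force": force on the tool from outside, world axes, zero at the start; "torque": the same for the moment, N m; "opening": finger opening in m; "gripper_force": force on a finger pad.
Only numpy, scipy, OpenCV 4.12 (cv2) and the standard library are available. Lean on these libraries where they do the work, as an engineer would, in place of code of your own. Each camera call takes 0.05 s, during which the arm holds its last target. There are 200 camera calls.

## Working session

There is one attempt and no reset: what is moved stays moved. The work goes in short steps, Python scripts to look and compute and a shell command to move; the robot and the scene stay as the last step left them, time stands still between calls to the robot, and variables do not carry over. Pictures are saved under pics/ and viewed, at most 10 in all, crops included, and the job is handed in when it is done.

```bash
ls; mkdir -p pics
python3 - <<'E'
from rig import robot
import cv2,numpy as np
print(robot.get_state())
for n in("scene","top"):
    s=robot.snapshot(n); cv2.imwrite(f"pics/{n}0.png",s["frame"][:,:,::-1]); np.save(f"pics/{n}0.npy",s,allow_pickle=True)
    print(n,s["fx"],s["cx"],s["cy"],s["rvec"],s["tvec"])
E
```

```text
inch.py
pics
rig.py
{'t': 0.0, 'joints': array([ 1.22510118,  0.38425056,  0.01637131,  1.37115005, -0.00631374,
        1.38821395, -0.04646443]), 'joint_velocities': array([ 0.00103909,  0.00025359,  0.00029654,  0.00052848,  0.0008611 ,
       -0.00084061,  0.00097441]), 'joint_efforts': array([ 7.84244639e-05, -6.27589703e+01,  8.44069552e-01, -3.71816325e+01,
        1.63568300e-02,  1.41832794e-02, -5.68643134e-05]), 'position': array([ 0.17430418, -0.59969167,  0.23827296]), 'orientation': array([-3.10828690e+00, -4.42614333e-01,  4.70703122e-04]), 'wrist_force': array([-0.43914433,  0.05229416, -0.79460068]), 'torque': array([ 0.06312504,  0.01533043, -0.03533507]), 'gripper_force': 0.0, 'opening': 0.08535320583866526}
scene 495.01791687642793 287.1068844717481 203.43057028578986 [ 1.22875786 -2.04855306  1.12167696] [0.12215801 0.39854132 0.78922608]
top 460.6754780071381 291.40310725550046 204.64377109145053 [ 2.17017848 -2.20600254  0.0202007 ] [-0.16725616  0.56760959  1.14577031]
```

View pics/scene0.png

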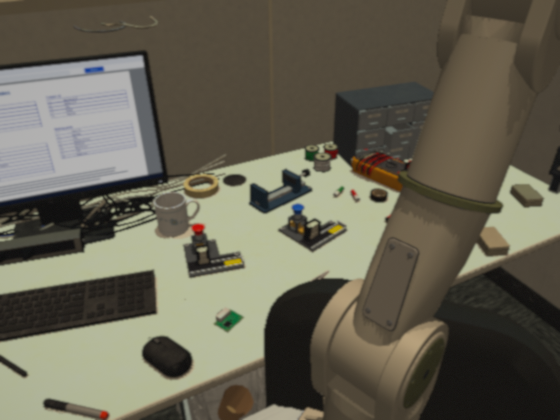

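View pics/top0.png

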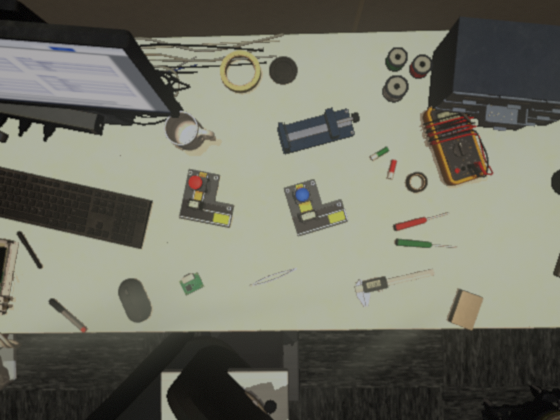

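The scene view shows the blue cap at about (298,210) and its yellow pad at (337,229). The top view has the blue cap at (302,195) and the pad at (337,216), with the red feeder to the left at (195,183).

```bash
cat > h.py <<'E'
import cv2,numpy as np
from scipy.spatial.transform import Rotation as R
def save(n,s): cv2.imwrite(f"pics/{n}.png",s["frame"][:,:,::-1]); np.save(f"pics/{n}.npy",s,allow_pickle=True)
def load(n): return np.load(f"pics/{n}.npy",allow_pickle=True).item()
def ray(s,p):
    Rm=R.from_rotvec(s["rvec"]).as_matrix(); p=np.atleast_2d(p)
    d=np.c_[(p[:,0]-s["cx"])/s["fx"],(p[:,1]-s["cy"])/s["fy"],np.ones(len(p))]@Rm
    return -Rm.T@s["tvec"],d
def plane(s,p,z):
    c,d=ray(s,p); return c+d*((z-c[2])/d[:,2])[:,None]
def tri(a,pa,b,pb):
    c1,d1=ray(a,pa);c2,d2=ray(b,pb);d1,d2=d1[0],d2[0]
    t=np.linalg.lstsq(np.c_[d1,-d2],c2-c1,rcond=None)[0]
    P,Q=c1+t[0]*d1,c2+t[1]*d2; return (P+Q)/2,np.linalg.norm(P-Q)
def blobs(s,lo,hi,amin=15):
    h=cv2.cvtColor(s["frame"],cv2.COLOR_RGB2HSV); m=cv2.inRange(h,lo,hi)
    n,l,st,c=cv2.connectedComponentsWithStats(m)
    return [(st[i,4],c[i].round(1),st[i,:4],(l==i)) for i in range(1,n) if st[i,4]>=amin]
BLUE=((105,120,60),(130,255,255)); YEL=((22,130,110),(35,255,255))
E
python3 - <<'E'
from h import *
for n in("scene0","top0"):
    s=load(n)
    for nm,c in(("blue",BLUE),("yel",YEL)):
        for b in blobs(s,*c): print(n,nm,b[0],b[1],b[2],plane(s,b[1],.07 if nm=="blue" else .008)[0].round(4))
E
```

```text
scene0 blue 68 [93.7 69.4] [85 67 18  6] [2.027 0.052 0.07 ]
scene0 blue 68 [297.5 208.3] [293 204  10  10] [ 0.5825 -0.2017  0.07  ]
scene0 yel 74 [335.1 228.7] [328 225  15   9] [ 0.5333 -0.2876  0.008 ]
scene0 yel 93 [232.5 261.5] [224 258  18   8] [0.5352 0.0015 0.008 ]
top0 blue 45 [62.  48.8] [51 47 23  4] [0.9527 0.3765 0.07  ]
top0 blue 128 [302.  194.4] [296 188  13  13] [ 0.5862 -0.2036  0.07  ]
top0 yel 45 [197.9 195.9] [195 193   7   7] [0.591  0.0595 0.008 ]
top0 yel 82 [304.8 206.3] [299 202  12  10] [ 0.5601 -0.2101  0.008 ]
top0 yel 112 [336.4 216.7] [329 212  16  11] [ 0.5328 -0.2887  0.008 ]
top0 yel 112 [220.2 218.2] [213 214  15  10] [0.5337 0.0035 0.008 ]
```

```bash
echo '[{"tx":0.045, "ty":-0.026, "jaw":0}, {"tx":0.045, "ty":-0.026, "jaw":0}, {"tx":0.045, "ty":-0.026, "jaw":0}, {"tx":0.045, "ty":-0.026, "jaw":0}, {"tx":0.045, "ty":-0.026, "jaw":0}, {"tx":0.045, "ty":-0.026, "jaw":0}, {"tx":0.045, "ty":-0.026, "jaw":0}, {"tx":0.045, "ty":-0.026, "jaw":0}, {"tx":0.03, "ty":-0.026, "jaw":0}, {"jaw":0}]' | python3 inch.py 20 | tail -8
python3 - <<'E'
from rig import robot
from h import *
save("w1",robot.snapshot("wrist"))
E
```

```text
t: 1.35
position: [0.4857, -0.2624, 0.2389]
orientation: [-3.107, -0.454, -0.001]
wrist_force: [-1.2, -0.7, 0.2]
opening: -0.0001
gripper_force: 0.0
```

View pics/w1.png

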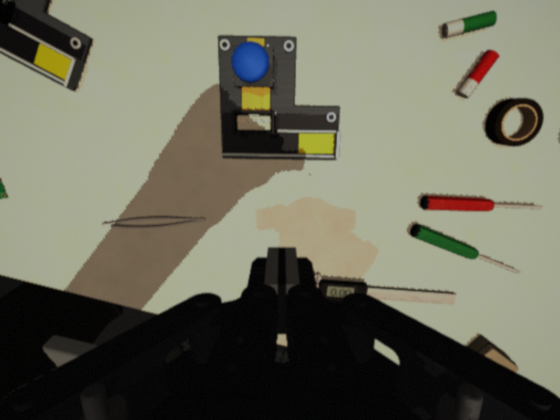

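The wrist view shows the blue cap at (250,62), the yellow pad at (318,143), the housing in the magazine at (255,121), and the feeder almost aligned with the tool. The closed fingers are at (282,255). Next I move for a second view.

```bash
echo '[{"tx":0.03, "ty":-0.03, "jaw":0}, {"tx":0.03, "ty":-0.01, "jaw":0}, {"jaw":0}]' | python3 inch.py | tail -6
cat > m.py <<'E'
from h import *
import sys
def feat(s):
    b=max(blobs(s,*BLUE),key=lambda b:b[0]); ys=sorted([y for y in blobs(s,*YEL,60)],key=lambda y:-y[0])
    return b,ys
if __name__=="__main__":
    from rig import robot
    save("w2",robot.snapshot("wrist"))
    w1,w2=load("w1"),load("w2")
    P=[]
    for s in(w1,w2):
        b,ys=feat(s); print("blue",b[:3])
        for y in ys[:5]:
            r=cv2.minAreaRect(np.argwhere(y[3])[:,::-1].astype(np.float32)); q=plane(s,cv2.boxPoints(r),.008)
            e=[q[1]-q[0],q[2]-q[1]]; print(" yel",y[:3],plane(s,r[0],.008)[0].round(4),[(round(np.linalg.norm(v),4),round(np.degrees(np.arctan2(v[1],v[0])),1)) for v in e])
        print(" cap@.072",plane(s,b[1],.072).round(4)); P.append(b[1])
    print("tri cap",tri(w1,P[0],w2,P[1]))
E
python3 m.py
```

```text
t: 1.78
position: [0.5308, -0.2104, 0.2388]
orientation: [-3.109, -0.446, 0.0]
wrist_force: [-0.5, -0.5, -1.3]
opening: -0.0003
gripper_force: 0.0
blue (np.int32(1193), array([249.8,  61.5]), array([232,  42,  37,  40], dtype=int32))
 yel (np.int32(743), array([52.1, 61. ]), array([34, 43, 37, 37], dtype=int32)) [0.5316 0.0054 0.008 ] [(np.float64(0.0228), np.float64(-22.0)), (np.float64(0.0361), np.float64(-101.4))]
 yel (np.int32(712), array([316. , 142.9]), array([299, 133,  35,  21], dtype=int32)) [ 0.5303 -0.2884  0.008 ] [(np.float64(0.0381), np.float64(-73.4)), (np.float64(0.0223), np.float64(-160.7))]
 yel (np.int32(533), array([256.1,  99.3]), array([242,  87,  28,  23], dtype=int32)) [ 0.5573 -0.2101  0.008 ] [(np.float64(0.0291), np.float64(-73.4)), (np.float64(0.0227), np.float64(-164.0))]
 yel (np.int32(80), array([257. ,  40.2]), array([247,  38,  18,   8], dtype=int32)) [ 0.611  -0.1954  0.008 ] [(np.float64(0.0176), np.float64(-73.4)), (np.float64(0.0066), np.float64(-164.3))]
 cap@.072 [[ 0.5844 -0.2029  0.072 ]]
blue (np.int32(981), array([291.4, 129.4]), array([274
[... 241 characters left out ...]
13), array([345.4, 192.6]), array([329, 184,  34,  19], dtype=int32)) [ 0.5297 -0.2885  0.008 ] [(np.float64(0.0387), np.float64(-73.6)), (np.float64(0.022), np.float64(-159.5))]
 yel (np.int32(135), array([290.4, 101.2]), array([282,  97,  17,  13], dtype=int32)) [ 0.6082 -0.1963  0.008 ] [(np.float64(0.0174), np.float64(-73.7)), (np.float64(0.0125), np.float64(-162.8))]
 yel (np.int32(112), array([289.7, 149.4]), array([279, 146,  24,   7], dtype=int32)) [ 0.5607 -0.2112  0.008 ] [(np.float64(0.0261), np.float64(-73.6)), (np.float64(0.0068), np.float64(-162.6))]
 cap@.072 [[ 0.5848 -0.203   0.072 ]]
tri cap (array([ 0.58462822, -0.20291467,  0.07123682]), np.float64(0.0004792458589129373))
```

View pics/w2.png

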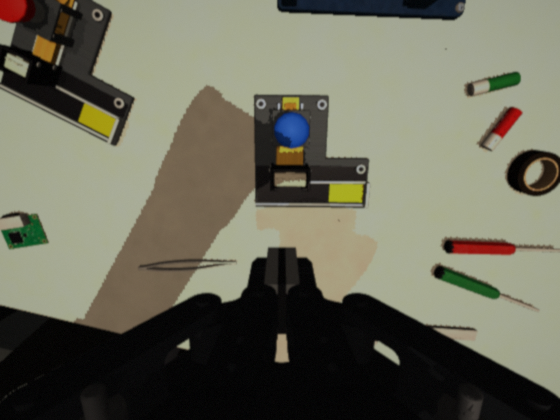

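The second view shows the cap at (291,129), the pad at (345,193), and a yaw of about 16.5°, which the tool already matches. I'll move above the cap and go down.

```bash
echo '[{"tx":0.027, "ty":0.004, "tz":0.02, "jaw":0}, {"tx":0.027, "ty":0.004, "tz":0.03, "jaw":0}, {"tz":0.045, "jaw":0}, {"tz":0.04, "jaw":0}, {"tz":0.008, "jaw":0}, {"jaw":0}]' | python3 inch.py | tail -6; echo '[{"tz":0.006, "jaw":0}, {"tz":0.006, "jaw":0}, {"jaw":0}]' | python3 inch.py | tail -6
```

```text
t: 2.58
position: [0.5838, -0.2055, 0.0969]
orientation: [3.11, 0.44, -0.0]
wrist_force: [-0.5, 0.4, -0.3]
opening: -0.0002
gripper_force: 0.0
t: 2.95
position: [0.5845, -0.2042, 0.0847]
orientation: [3.11, 0.443, 0.001]
wrist_force: [-0.7, -0.6, 0.6]
opening: 0.0
gripper_force: 0.1
```

```bash
echo '[{"tz":0.005, "jaw":0}, {"tz":0.005, "jaw":0}, {"tz":0.004, "jaw":0}, {"tz":0.001, "jaw":0}, {"jaw":0}]' | python3 inch.py | tail -6; echo '[{"tz":0.001, "jaw":0}, {"jaw":0}]' | python3 inch.py | tail -6
```

```text
t: 3.58
position: [0.5846, -0.2043, 0.07]
orientation: [3.11, 0.443, 0.002]
wrist_force: [-1.0, -0.9, 6.4]
opening: 0.0002
gripper_force: 3.2
t: 3.82
position: [0.5847, -0.2042, 0.0695]
orientation: [3.109, 0.443, 0.002]
wrist_force: [-3.3, 1.8, 10.3]
opening: -0.0001
gripper_force: 4.8
```

```bash
echo '[{"tz":0.001, "jaw":0}, {"jaw":0}]' | python3 inch.py | tail -6; echo '[{"tz":-0.01, "jaw":0}, {"tz":-0.03, "jaw":0}, {"tx":-0.02, "tz":-0.045, "jaw":0}, {"tx":-0.035, "ty":-0.008, "tz":-0.045, "jaw":0}, {"tx":-0.03, "tz":-0.04, "jaw":0}, {"jaw":0}, {"jaw":0}]' | python3 inch.py | tail -6
python3 - <<'E'
from rig import robot
from h import *
s=robot.snapshot("wrist"); save("w3",s)
cv2.imwrite("pics/w3c.png",cv2.resize(s["frame"][70:250,200:440,::-1],None,fx=3,fy=3,interpolation=cv2.INTER_CUBIC))
E
```

```text
t: 4.08
position: [0.5847, -0.2043, 0.0694]
orientation: [3.109, 0.443, 0.002]
wrist_force: [-5.9, 0.5, 15.9]
opening: 0.0002
gripper_force: 8.1
t: 4.95
position: [0.5002, -0.2199, 0.2369]
orientation: [-3.11, -0.443, 0.0]
wrist_force: [0.2, -0.3, -0.5]
opening: -0.0004
gripper_force: 0.0
```

View pics/w3c.png

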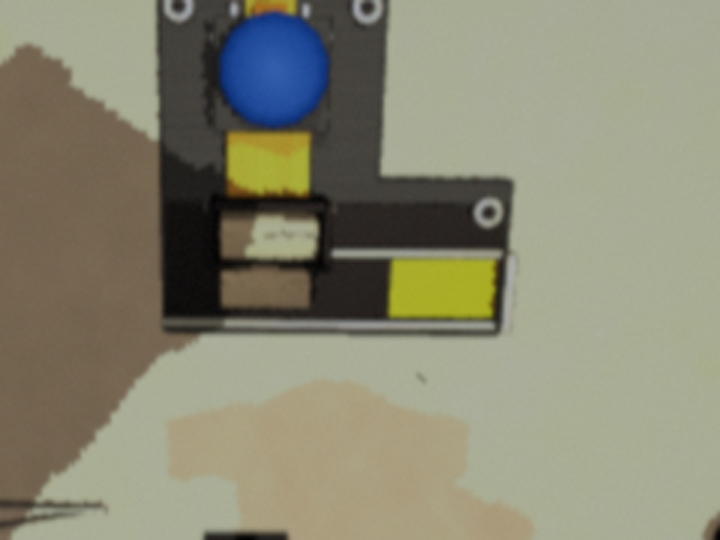

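The crop shows one housing out in the channel at crop (265,288), the cap back up, the channel lips at crop y≈253 and 325, and the stop at (510,290). I'll compute these in the tool frame.

Run:
```python
from h import *
from rig import robot
st=robot.get_state(); T=R.from_rotvec(st["orientation"]).as_matrix(); p=st["position"]
s=load("w3")
for n,c,z in(("hous left front",(220,308),.021),("hous right front",(310,308),.021),("hous left back",(220,268),.021),("front lip L",(165,325),.013),("front lip R",(495,325),.013),("back lip L",(335,253),.013),("back lip R",(500,253),.013),("stop face front",(503,325),.02),("stop face back",(503,255),.02),("pad centre",(442,288),.008)):
    q=plane(s,[200+c[0]/3,70+c[1]/3],z)[0]; print(n,q.round(4),"tool",(T.T@(q-p)).round(4))
```

```text
hous left front [ 0.5013 -0.2092  0.021 ] tool [ 0.0042 -0.0093  0.2152]
hous right front [ 0.5106 -0.2412  0.021 ] tool [0.0042 0.0241 0.2151]
hous left back [ 0.5156 -0.2051  0.021 ] tool [ 0.0191 -0.0092  0.2151]
front lip L [ 0.4876 -0.191   0.013 ] tool [-0.0039 -0.0306  0.2232]
front lip R [ 0.5228 -0.3119  0.013 ] tool [-0.0039  0.0953  0.223 ]
back lip L [ 0.5318 -0.2449  0.013 ] tool [0.0235 0.0336 0.2231]
back lip R [ 0.549  -0.3041  0.013 ] tool [0.0235 0.0952 0.223 ]
stop face front [ 0.5245 -0.3126  0.02  ] tool [-0.0024  0.0965  0.216 ]
stop face back [ 0.549  -0.3033  0.02  ] tool [0.0237 0.0944 0.216 ]
pad centre [ 0.53  -0.289  0.008] tool [0.0095 0.0753 0.228 ]
```

```bash
echo '[{"tx":0.006, "ty":-0.04, "tz":0.02, "jaw":0}, {"tz":0.05, "jaw":0}, {"tz":0.05, "jaw":0}, {"tz":0.05, "jaw":0}, {"tz":0.03, "jaw":0}, {"tz":0.013, "jaw":0}, {"jaw":0}]' | python3 inch.py | tail -6
python3 - <<'E'
from rig import robot
from h import *
s=robot.snapshot("wrist"); save("w4",s)
cv2.imwrite("pics/w4c.png",cv2.resize(s["frame"][100:400,150:550,::-1],None,fx=2,fy=2,interpolation=cv2.INTER_CUBIC))
E
```

```text
t: 5.88
position: [0.4945, -0.1793, 0.0233]
orientation: [-3.108, -0.444, 0.003]
wrist_force: [0.8, -0.4, 0.9]
opening: 0.0001
gripper_force: 0.0
```

View pics/w4c.png

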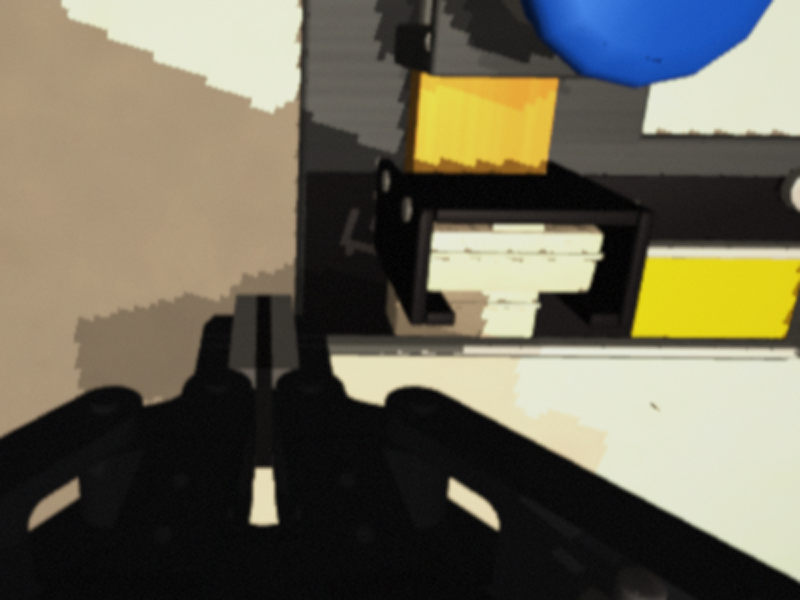

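The crop shows the closed fingertips at (263,330), just past the open channel end. The housing lies ahead at (450,310), with the magazine clear to the +x side. I'll push gently along +y.

```bash
echo '[{"ty":0.008, "jaw":0}, {"ty":0.008, "jaw":0}, {"ty":0.008, "jaw":0}, {"ty":0.008, "jaw":0}, {"ty":0.008, "jaw":0}]' | python3 inch.py | tail -6;  echo '[{"ty":0.008, "jaw":0}, {"ty":0.008, "jaw":0}, {"ty":0.008, "jaw":0}, {"ty":0.008, "jaw":0}, {"ty":0.004, "jaw":0}, {"jaw":0}]' | python3 inch.py | tail -6
python3 - <<'E'
from rig import robot
from h import *
s=robot.snapshot("wrist"); save("w5",s)
cv2.imwrite("pics/w5c.png",cv2.resize(s["frame"][100:400,150:550,::-1],None,fx=2,fy=2,interpolation=cv2.INTER_CUBIC))
E
```

```text
t: 6.55
position: [0.5062, -0.219, 0.0244]
orientation: [-3.11, -0.443, -0.0]
wrist_force: [0.3, 0.1, 0.8]
opening: 0.0002
gripper_force: 0.1
t: 7.3
position: [0.5162, -0.2533, 0.0243]
orientation: [-3.11, -0.442, -0.0]
wrist_force: [0.0, -0.2, 0.7]
opening: 0.0002
gripper_force: 0.0
```

View pics/w5c.png

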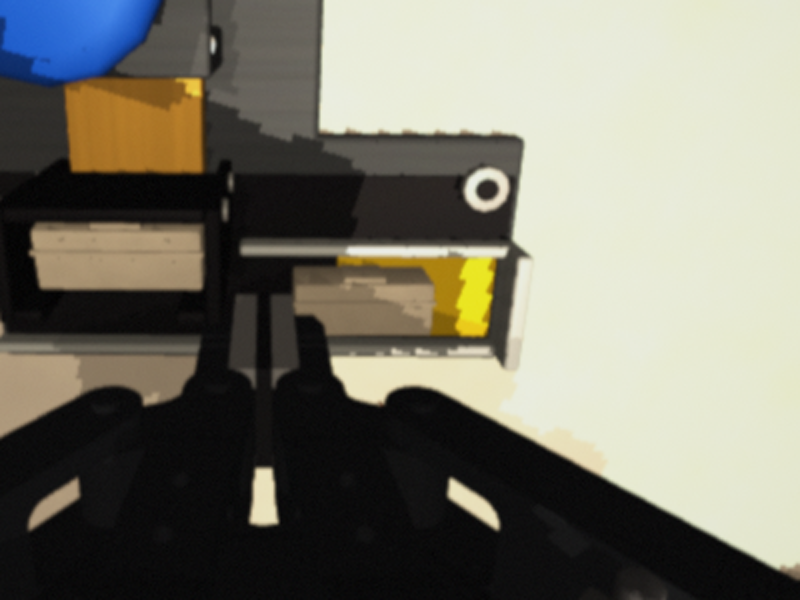

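The housing spans crop columns 294–435 against the fingertip. The stop face is at about 507, so about 17 mm remain.

```bash
echo '[{"ty":0.006, "jaw":0}, {"ty":0.005, "jaw":0}, {"ty":0.003, "jaw":0}, {"ty":0.001, "jaw":0}, {"jaw":0}]' | python3 inch.py | grep -E 'pos|wr'; echo '[{"ty":0.001, "jaw":0}, {"jaw":0}]' | python3 inch.py | grep -E 'pos|wr';echo '[{"ty":0.001, "jaw":0}, {"jaw":0}]' | python3 inch.py | grep -E 'pos|wr'
python3 - <<'E'
from rig import robot
from h import *
s=robot.snapshot("wrist"); save("w6",s)
cv2.imwrite("pics/w6c.png",cv2.resize(s["frame"][180:320,250:450,::-1],None,fx=4,fy=4,interpolation=cv2.INTER_CUBIC))
E
```

```text
position: [0.5203, -0.2674, 0.0243]
wrist_force: [0.1, -0.2, -0.2]
position: [0.5206, -0.2684, 0.0243]
wrist_force: [0.0, -0.4, 0.2]
position: [0.5209, -0.2694, 0.0243]
wrist_force: [-0.3, 0.0, -0.5]
```

View pics/w6c.png

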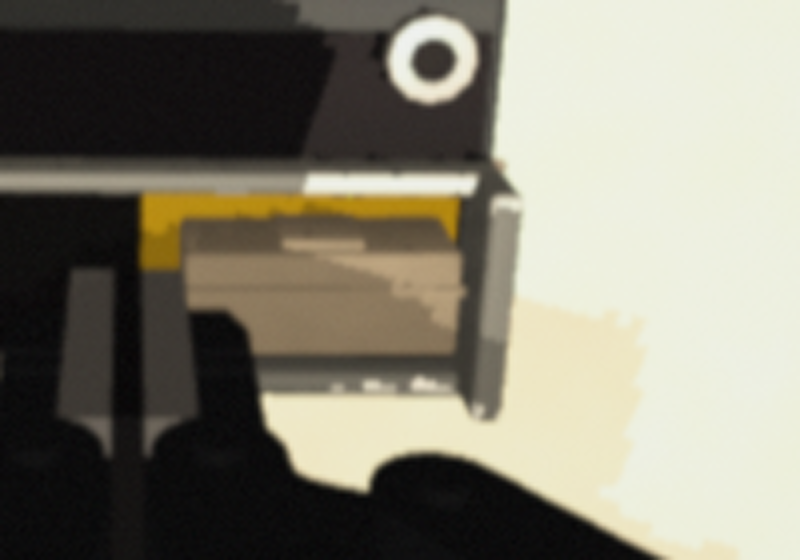

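The housing's end is at crop column 460 and the stop's top inner edge at about 485, leaving a gap of about 3 mm. I'll keep nudging until contact.

```bash
for i in 1; do :; done; echo '[{"ty":0.001, "jaw":0}, {"ty":0.001, "jaw":0}, {"jaw":0}]' | python3 inch.py | grep -E 'pos|wr'; echo '[{"ty":0.001, "jaw":0}, {"jaw":0}]' | python3 inch.py | grep -E 'pos|wr'
```

```text
position: [0.5214, -0.2714, 0.0243]
wrist_force: [-0.4, -0.1, -0.6]
position: [0.5217, -0.2719, 0.0243]
wrist_force: [0.2, 0.6, 0.2]
```

```bash
echo '[{"ty":0.001, "jaw":0}, {"jaw":0}]' | python3 inch.py | grep -E 'pos|wr'; echo '[{"ty":-0.002, "jaw":0}, {"ty":-0.006, "jaw":0}, {"ty":-0.004, "tz":-0.02, "jaw":0}, {"tx":-0.02, "tz":-0.05, "jaw":0}, {"tx":-0.02, "tz":-0.05, "jaw":0}, {"tx":-0.02, "tz":-0.05, "jaw":0}, {"tz":-0.03, "jaw":0}, {"jaw":0}]' | python3 inch.py | tail -6
python3 - <<'E'
from rig import robot
from h import *
s=robot.snapshot("wrist"); save("w7",s)
cv2.imwrite("pics/w7c.png",cv2.resize(s["frame"][40:240,180:440,::-1],None,fx=3,fy=3,interpolation=cv2.INTER_CUBIC))
E
```

```text
position: [0.5219, -0.2722, 0.0242]
wrist_force: [-2.5, 4.1, 2.6]
t: 10.4
position: [0.4623, -0.2791, 0.229]
orientation: [3.105, 0.442, 0.009]
wrist_force: [0.2, 0.1, 0.5]
opening: -0.0001
gripper_force: 0.0
```

View pics/w7c.png

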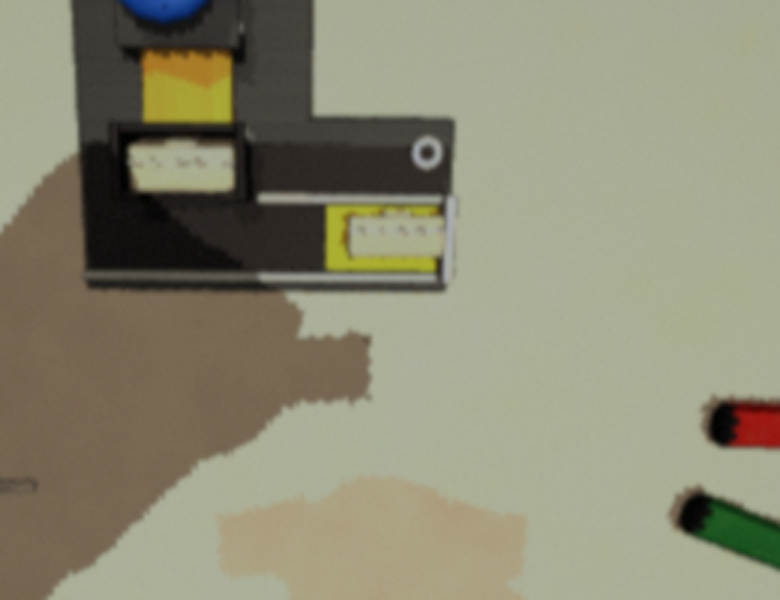

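The housing lies flat against the stop at crop (396,238), the other housings are still in the magazine, and contact with the stop was felt at about 5 N.

```bash
python3 -c "
from rig import robot
print(robot.job_done())"
```

```text
the job is handed in; nothing more can be done
None
```

I pressed the blue plunger fully down once, pushed the single long housing along the channel to the end stop on the yellow pad, and handed the job in at about 10.5 s; the hand-in returned no verdict.

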